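# Start the filler plug in its thread and screw it home

### The job

Close the gear housing: pick up the brass filler plug, set it upright in the port and screw it in (clockwise) until its flange lies flush on the port rim all round, then let go. It will not start just anywhere: first turn it backward (counter-clockwise from above) under light pressure until you feel it drop into the thread start. Be gentle: more than 60 N between plug and housing spoils the thread. Leave the things round the work where they are.

Things in the scene. Friction and masses are not known exactly. Their poses are not given: they have to be found in the camera images.
- plug_grip (a point): centre of the hexagonal head of the brass filler plug (57 mm tall, about 0.25 kg, standing on its tip on the bench, head up), 45 mm above the tip, 12 mm below the top; z up the axis. Head 24 mm tall, 34 mm across flats; the flats face along this frame's x axis and every 60 degrees from it. Under the head is a round flange, 72 mm wide, 5 mm thick
- plug_seat (a point): centre of the underside of the plug's flange, on its axis, 17 mm below plug_grip; same axes. Below it the stem is 42 mm wide, 28 mm long, tip tapered; four thread lugs stand out from it, 55 mm across, 90 degrees apart, each 8 degrees wide and 4 mm thick, their undersides about 22 mm below this point
- port_rim (a point): centre of the filler port of the grey round gear housing at the height of its flat rim, 70 mm above the bench; z up. Bore 58 mm wide, mouth chamfered; rim 82 mm wide outside. Inside is a coarse right-hand thread with four starts 90 degrees apart; the angle of the starts is not known and does not follow this frame. If the plug jams on a tooth's edge, lift it and set it in a little further back
- housing: the gear housing, fixed, 130 mm wide at the foot, origin under its centre. Plug set in: it mostly rests on top of the thread, flange 10 to 16 mm above the rim; turned forward it jams on stop teeth. Turned back (up to 82 degrees) it climbs to 13 mm, then drops into the starts, flange 5 mm above the rim; 9 degrees further back is a stop. A drop to 10 mm only is false: keep turning back
- plug: the whole plug, origin under its tip. From the start (flange 5 mm up) it goes down 1 mm for every 11 degrees forward, under light pressure of some 5 N; after 50 to 59 degrees the flange lies on the rim, and 19 degrees further is a hard stop, which need not be reached. Plug and housing may press on each other with 60 N at most
- ring_gauge: bystander: grey steel ring lying flat, 48 mm wide, 14 mm high; origin under its centre
- casting: bystander: white cast part, 51x55x42 mm; origin under its centre
- stamp: bystander: wooden hand stamp standing upright, 32 mm wide, 63 mm tall; origin under its centre
Not all that is in view belongs to the job. Of the things shaped like the plug, the brass one is meant.

How it is judged:
At the end, for the whole second after the job is handed in: the plug is screwed home: its flange lies flush on the port rim (gap under 1.2 mm, within 4 mm of centre, tilted less than 0.04 rad), at rest and released (z of plug_seat in the frame of port_rim between -0.003 and 0.0012 m and horizontal distance between plug_seat and port_rim below 0.004 m and angle between plug's own z axis and vertical below 0.04 rad and linear speed of plug below 0.01 m/s and contact force between the fingers and plug below 0.1 N); the robot touches nothing.
It fails at once if the plug and the housing press on each other with more than 60 N (forced or cross-threaded) (contact force between plug and housing above 60 N).
It fails at once if the ring, the casting or the stamp is moved more than 20 mm (distance of any of ring_gauge, casting, stamp from where it was at the start of the episode above 0.02 m).
It also fails if it takes over 67 s, if anything falls off the work surface, if the arm or the gripper's body presses on something with over 40 N, if the wrist force passes 120 N, or if a joint passes its speed limit or range.

### The arm

A 7-joint arm with a two-finger parallel gripper is mounted at the origin on a cart in front of the work surface, level with it; the furniture and walls round the work are solid. World frame = base frame: x ahead of the robot, y to its left, z up, the work surface at z = 0. Lengths are in m, angles in rad, forces in N, time in s.
With the tool pointing down it reaches from about 0.4 to 0.9 m from the base axis. Payload 5.5 kg.
Tool frame: the origin (TCP) lies midway between the tips of the shut fingers; the grasp point (between the pads) lies 19 mm behind it (env.hold_point_z is the distance from the TCP to the grasp point, in m); z points along the fingers, x is the direction in which the jaws open and shut, and the axes are right-handed (so a half turn about z gives the same grasp; the last joint's range is limited). The gripper opens to 85 mm and grips with 20 to 120 N. Pads are 22 mm wide; open, the fingers measure 114 mm over their backs; the gripper's body (76 mm by 85 mm) begins 54 mm behind the grasp point. The pads swing forward as they close: fully open they stand 13 mm farther back than shut.
Start: joints at [-1.05, 0.501, -0.427, 1.55, 0.221, 1.138, -0.21], TCP at [0.166, 0.629, 0.231] pointing down, gripper open.
Joint ranges: [-2.88, 2.88], [-0.31, 2.03], [-1.54, 1.56], [0.2, 2.42], [-1.41, 4.55], [0.19, 2.02], [-2.57, 2.57]. Speed limits (rad/s): [2.57, 2.57, 3.14, 3.14, 3.14, 3.14, 3.14].

### API

Orientations are given as a unit quaternion [x, y, z, w].
In Python, from station import monitor, optics, finish_job, env gives the robot as it stands.
- The arm moves only by the shell command python3 -m jog 'ROWS' [FORCE]. ROWS is JSON, one flat list of numbers, 7 for each row, row after row: the shift along the tool's x, y, z in cm, then the turn, a rotation vector about the tool's x, y, z in degrees, then the opening, from -1 (shut) to 1 (fully open). A call has 1 to 12 rows; each row is the pose to reach, as a shift and turn from the pose commanded when the call began, along the tool's axes at that moment; what a row does not reach only later rows make up. A row lasts 1/8 s, in which the tool goes at most 62.5 mm and 10.7 degrees, less where a joint would pass 70% of its speed; a pose out of reach is approached as far as the arm can. A call with a gripper value outside its range is refused whole. The fingers move at their own pace and stop on an object; FORCE is the grip in N (left out, the last holds). Time passes only in rows, so rows that repeat a pose let the fingers close. It gives the time, the measured TCP pose, the force and the opening at its end, in the units of the state.
- monitor.get_obs(): the state, without advancing time (a new reading comes with each control period).
- optics.get_image(name): name is "scene" or "top"; returns (picture, depth): 384x512x3 uint8, red, green, blue; 384x512 float32, m along the optical axis (not along the pixel's ray), 0 where there is no reading.
- optics.camera_info(name): a dict with "camera_matrix" (3x3 intrinsics, pixels), "extrinsics" (4x4, takes a point from world to camera coordinates). Camera axes: x right, y down, z forward; pixel columns grow to the right and rows downward; lengths in m; the calibration is good to about 2 mm. A picture is of the moment at which its call begins. camera_info takes no time and is no camera call.
- finish_job(): hands the job in, once; it reports no verdict.
The state is a dict: "clock": time; "joint_pos": joint angles; "qd": joint speeds; "joint_torque": joint torques, N m; "tool_pos": TCP position; "eef_rot": TCP orientation; "force": force on the tool from outside, world axes, zero at the start; "torque": the same for the moment, N m; "opening": finger opening in m.
Only numpy, scipy, OpenCV 4.12 (cv2) and the standard library are available. Lean on these libraries where they do the work, as an engineer would, in place of code of your own. Each camera call takes 0.05 s, during which the arm holds its last target.

## Working session

There is one attempt and no reset: what is moved stays moved. The work goes in short steps, Python scripts to look and compute and a shell command to move; the robot and the scene stay as the last step left them, time stands still between calls to the robot, and variables do not carry over. Pictures are saved under pics/ and viewed, and the job is handed in when it is done.

```bash
ls; mkdir -p pics
python3 - <<'E'
from station import monitor, optics, env
import cv2, numpy as np
for n in ("scene","top"):
    p,d=optics.get_image(n)
    cv2.imwrite(f"pics/{n}0.png",p[:,:,::-1]); np.save(f"pics/{n}0.npy",d)
    i=optics.camera_info(n); print(n,np.round(i["camera_matrix"],1).tolist(),np.round(i["extrinsics"],3).tolist())
print(monitor.get_obs(), env.hold_point_z)
E
```

```text
pics
scene [[356.7, 0.0, 258.9], [0.0, 356.7, 190.2], [0.0, 0.0, 1.0]] [[-0.847, -0.532, 0.01, 0.367], [-0.219, 0.332, -0.918, 0.239], [0.484, -0.779, -0.397, 0.597], [0.0, 0.0, 0.0, 1.0]]
top [[391.8, 0.0, 257.5], [0.0, 391.8, 186.5], [0.0, 0.0, 1.0]] [[0.018, -1.0, 0.003, -0.142], [-0.987, -0.018, -0.158, 0.536], [0.158, -0.0, -0.987, 0.963], [0.0, 0.0, 0.0, 1.0]]
{'clock': 0.1, 'joint_pos': array([-1.04981002,  0.5017724 , -0.42679792,  1.55134733,  0.22079071,
        1.13831157, -0.21031112]), 'qd': array([-0.00052724, -0.00232074,  0.00209579, -0.0029411 ,  0.00023018,
        0.00094293, -0.0003816 ]), 'joint_torque': array([-1.10876802e-02, -5.70806623e+01, -5.83845690e+00, -2.81747800e+01,
        1.05741908e-02,  5.54011276e-03, -2.26411849e-06]), 'tool_pos': array([0.16559101, 0.6278992 , 0.23034996]), 'eef_rot': array([ 7.92122206e-01,  6.10361870e-01, -7.28071034e-04,  5.18675754e-04]), 'force': array([-0.1128597,  0.5683226,  0.5297719]), 'torque': array([0.05600979, 0.00785946, 0.04634261]), 'opening': 0.0851883801826225} 0.0187
```

View pics/scene0.png

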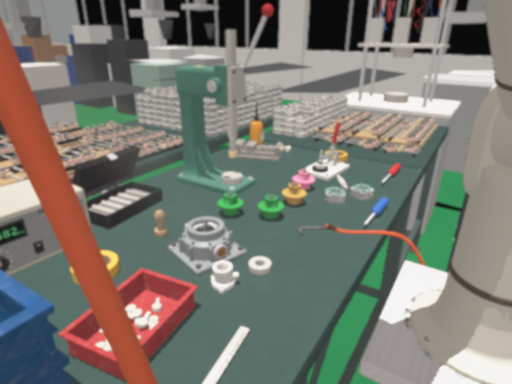

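View pics/top0.png

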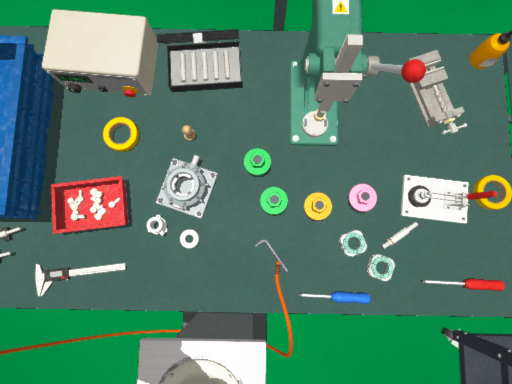

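```bash
cat > h.py <<'E'
import numpy as np, cv2
from station import optics
def ray(n,u,v,z):
    """world point on pixel ray at world height z"""
    i=optics.camera_info(n);K=i["camera_matrix"];E=i["extrinsics"]
    R,t=E[:3,:3],E[:3,3]; c=-R.T@t
    d=R.T@np.linalg.solve(K,[u,v,1.]); return c+d*(z-c[2])/d[2]
def proj(n,p):
    i=optics.camera_info(n);K=i["camera_matrix"];E=i["extrinsics"]
    q=E[:3,:3]@np.asarray(p)+E[:3,3]; q=K@q; return q[:2]/q[2]
def cloud(n,d):
    i=optics.camera_info(n);K=i["camera_matrix"];E=i["extrinsics"]
    v,u=np.mgrid[:d.shape[0],:d.shape[1]]
    P=np.stack([(u-K[0,2])/K[0,0]*d,(v-K[1,2])/K[1,1]*d,d],-1)
    return (P-E[:3,3])@E[:3,:3]
E
python3 - <<'E'
import cv2,numpy as np
from h import *
t=cv2.imread("pics/top0.png"); s=cv2.imread("pics/scene0.png")
a=cv2.resize(t[170:235,230:395],None,fx=4.8,fy=4.8,interpolation=cv2.INTER_CUBIC)
cv2.imwrite("pics/c1.png",a)
b=cv2.resize(t[145:225,145:225],None,fx=7,fy=7,interpolation=cv2.INTER_CUBIC)
cv2.imwrite("pics/c2.png",b)
d=np.load("pics/top0.npy");P=cloud("top",d)
for (u,v) in [(318,206),(186,185),(257,161),(274,200),(363,197),(188,240)]:
    q=P[v-14:v+15,u-14:u+15].reshape(-1,3); print((u,v),P[v,u].round(4),"max z",np.percentile(q[:,2],[50,90,99]).round(3))
E
```

```text
(318, 206) [ 0.4896 -0.2853  0.0554] max z [0.032 0.057 0.06 ]
(186, 185) [0.5447 0.0577 0.0075] max z [0.058 0.07  0.073]
(257, 161) [ 0.6022 -0.1299  0.0573] max z [0.032 0.056 0.059]
(274, 200) [ 0.5026 -0.1744  0.0574] max z [0.032 0.056 0.06 ]
(363, 197) [ 0.5142 -0.3985  0.0577] max z [0.032 0.057 0.06 ]
(188, 240) [ 4.002e-01  4.710e-02 -3.000e-04] max z [0.    0.013 0.017]
```

View pics/c1.png

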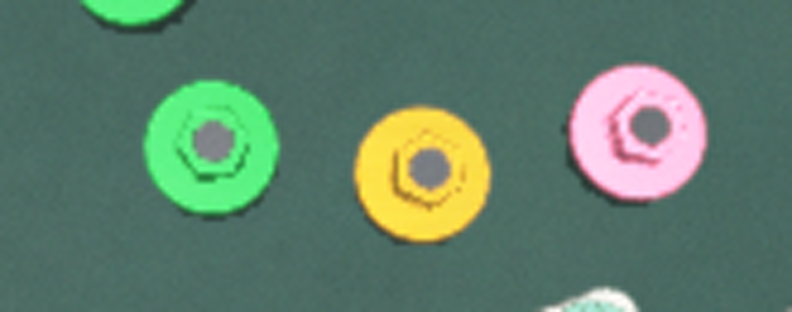

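View pics/c2.png

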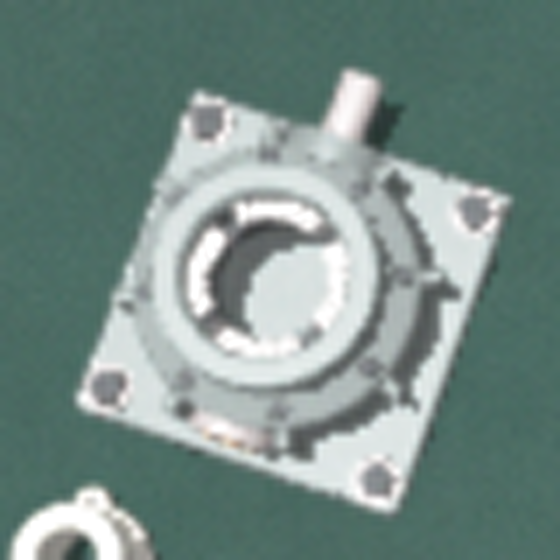

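Four plug-shaped things: green (257,161), green (274,200), yellow-brass (318,206) and pink (363,197). Only the one at (318,206) has a brass colour, and the enlarged crop confirms it: a hex head on a round flange, with two of the flats facing roughly left and right. The housing's bore is centred near (183,185). Four bright thread segments are visible inside it, with dark gaps on the diagonals.

```bash
cat > m.py <<'E'
import cv2,numpy as np
from h import *
from scipy.optimize import least_squares
def circ(xy):
    f=lambda p:np.hypot(xy[:,0]-p[0],xy[:,1]-p[1])-p[2]
    return least_squares(f,[*xy.mean(0),.03],loss="soft_l1",f_scale=.002).x
E
python3 - <<'E'
from m import *
hsv=cv2.cvtColor(cv2.imread("pics/top0.png"),cv2.COLOR_BGR2HSV)
m=cv2.inRange(hsv,(18,100,120),(32,255,255)); m[:,:295]=0;m[:,342:]=0;m[:185]=0;m[228:]=0
c=max(cv2.findContours(m,cv2.RETR_EXTERNAL,cv2.CHAIN_APPROX_NONE)[0],key=cv2.contourArea)
print("ellipse",cv2.fitEllipse(c))
w=np.array([ray("top",u,v,.033)[:2] for u,v in c[:,0]]); print("flange img circle",circ(w).round(4))
d=np.load("pics/top0.npy");P=cloud("top",d)
q=P[185:228,295:342].reshape(-1,3)
f=q[(q[:,2]>.025)&(q[:,2]<.04)]; print("flange depth mid",(f[:,:2].min(0)+f[:,:2].max(0))/2, np.ptp(f[:,:2],axis=0),np.median(f[:,2]))
h=q[(q[:,2]>.050)]; print("head",len(h),((h.min(0)+h.max(0))/2).round(4),np.ptp(h,axis=0).round(4))
for a in range(0,60,5):
    ws=[np.ptp(h[:,:2]@[np.cos(np.radians(a+k)),np.sin(np.radians(a+k))]) for k in (0,60,120)]
    print(a,np.round(ws,4),round(sum(ws),4))
q=P[145:225,145:225].reshape(-1,3)
r=q[(q[:,2]>.066)&(q[:,2]<.075)]; print("rim",len(r),((r.min(0)+r.max(0))/2).round(4),np.ptp(r,axis=0).round(4),np.median(r[:,2]))
# convex hull circle
hu=cv2.convexHull(r[:,:2].astype(np.float32))[:,0]; print("rim circ",circ(hu).round(4))
import sys
# scene check
for n,p in (("plug top",(*circ(w)[:2],.057)),("rim",(*circ(hu)[:2],.07))): print(n,proj("top",p).round(1),proj("scene",p).round(1))
s=cv2.imread("pics/scene0.png")
cv2.imwrite("pics/c3.png",cv2.resize(s[170:270,160:320],None,fx=5,fy=5,interpolation=cv2.INTER_CUBIC))
E
```

```text
ellipse ((317.4928894042969, 205.9437255859375), (27.346805572509766, 27.811641693115234), 148.19491577148438)
flange img circle [ 0.4925 -0.2876  0.0355]
flange depth mid [ 0.49353165 -0.2877994 ] [0.06990813 0.07030142] 0.032526341848583905
head 171 [ 0.445  -0.2187  0.5429] [0.1306 0.1738 0.9855]
0 [0.1306 0.0978 0.2095] 0.4379
5 [0.1164 0.113  0.2105] 0.4399
10 [0.1019 0.1273 0.2099] 0.4391
15 [0.0866 0.1406 0.2077] 0.4349
20 [0.0706 0.1529 0.204 ] 0.4275
25 [0.0541 0.164  0.199 ] 0.4171
30 [0.0372 0.1738 0.1928] 0.4039
35 [0.0335 0.1824 0.1856] 0.4014
40 [0.0345 0.1897 0.1771] 0.4013
45 [0.0484 0.1969 0.1673] 0.4126
50 [0.0654 0.2027 0.1562] 0.4243
55 [0.0819 0.2068 0.144 ] 0.4328
rim 389 [0.5379 0.0567 0.0698] [0.0816 0.0811 0.0076] 0.06939012974769221
rim circ [0.5378 0.056  0.0405]
plug top [319.  204.8] [294.4 184.6]
rim [182.1 183.7] [205.5 224.6]
```

View pics/c3.png

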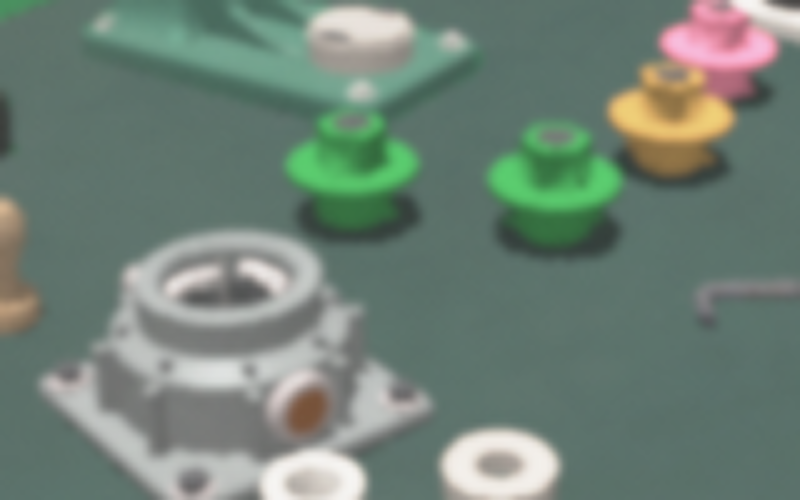

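Run:
```python
from m import *
from scipy.spatial.transform import Rotation as R
d=np.load("pics/top0.npy");P=cloud("top",d)
q=P[185:228,295:342].reshape(-1,3)
h=q[(q[:,2]>.050)&(q[:,2]<.065)&(np.hypot(q[:,0]-.493,q[:,1]+.2876)<.03)]; print("head",len(h),((h.min(0)+h.max(0))/2).round(4),np.ptp(h,axis=0).round(4))
for a in range(0,60,5):
    ws=[np.ptp(h[:,:2]@[np.cos(np.radians(a+k)),np.sin(np.radians(a+k))]) for k in (0,60,120)]
    print(a,np.round(ws,4),round(sum(ws),4))
M=R.from_quat([ 7.92122206e-01,  6.10361870e-01, -7.28071034e-04,  5.18675754e-04]).as_matrix(); print(M.round(3))
t=cv2.imread("pics/top0.png")
cv2.imwrite("pics/c4.png",cv2.resize(t[185:227,297:339],None,fx=14,fy=14,interpolation=cv2.INTER_CUBIC))
```

```text
head 162 [ 0.4923 -0.2878  0.0554] [0.0359 0.0356 0.0104]
0 [0.0359 0.0378 0.0362] 0.1099
5 [0.0359 0.0381 0.0363] 0.1102
10 [0.0361 0.0381 0.0361] 0.1103
15 [0.036  0.0378 0.0357] 0.1095
20 [0.0357 0.0372 0.035 ] 0.1079
25 [0.0351 0.0365 0.0344] 0.1059
30 [0.0342 0.0356 0.034 ] 0.1037
35 [0.0335 0.0345 0.0344] 0.1024
40 [0.0345 0.0333 0.0352] 0.103
45 [0.0353 0.0343 0.0357] 0.1052
50 [0.0363 0.0352 0.0359] 0.1074
55 [0.0372 0.0358 0.0359] 0.1089
[[ 0.255  0.967 -0.001]
 [ 0.967 -0.255 -0.002]
 [-0.002 -0.    -1.   ]]
```

View pics/c4.png

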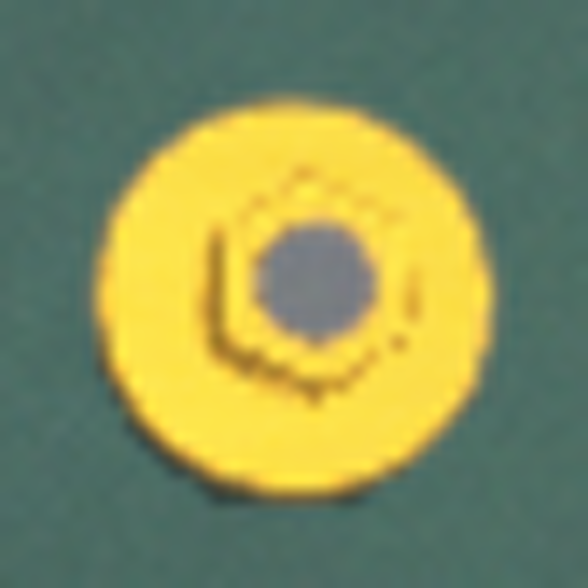

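Run:
```python
from m import *
P=cloud("scene",np.load("pics/scene0.npy"))
for u,v in [(12,80),(40,150),(70,230),(100,300),(130,365),(500,100),(480,200),(430,320),(230,100),(262,15)]: print((u,v),P[v,u].round(3))
P=cloud("top",np.load("pics/top0.npy"))
for u,v in [(350,20),(345,60),(340,90),(330,85),(413,70),(318,60),(110,50),(188,132),(205,60),(490,50),(430,195),(480,195),(156,225)]: print("top",(u,v),P[v,u].round(3))
```

```text
(12, 80) [0.167 0.539 0.443]
(40, 150) [0.167 0.537 0.426]
(70, 230) [0.163 0.536 0.404]
(100, 300) [0.161 0.533 0.379]
(130, 365) [0.157 0.529 0.35 ]
(500, 100) [0.06  0.04  0.383]
(480, 200) [0.051 0.039 0.248]
(430, 320) [0.073 0.031 0.016]
(230, 100) [ 0.684 -0.241  0.287]
(262, 15) [0.074 0.581 0.453]
top (350, 20) [ 0.803 -0.298  0.367]
top (345, 60) [ 0.698 -0.276  0.416]
top (340, 90) [ 0.683 -0.286  0.326]
top (330, 85) [ 0.682 -0.263  0.35 ]
top (413, 70) [ 0.627 -0.343  0.529]
top (318, 60) [ 0.735 -0.242  0.342]
top (110, 50) [0.859 0.238 0.133]
top (188, 132) [0.676 0.05  0.055]
top (205, 60) [0.89  0.018 0.028]
top (490, 50) [ 0.902 -0.731  0.087]
top (430, 195) [ 0.527 -0.582  0.026]
top (480, 195) [ 0.513 -0.649  0.137]
top (156, 225) [ 0.438  0.133 -0.001]
```

```bash
python3 -m jog '[-6.4,7.1,0,0,0,10,1, -12.8,14.2,0,0,0,20,1, -19.1,21.3,0,0,0,30,1, -25.5,28.4,0,0,0,40,1, -31.9,35.5,0,0,0,50,1, -38.3,42.6,0,0,0,60,1, -38.3,42.6,0,0,0,60,1, -38.3,42.6,0,0,0,60,1, -38.3,42.6,0,0,0,60,1, -38.3,42.6,0,0,0,60,1]'
cat > st.py <<'E'
from station import monitor
import numpy as np,sys
from scipy.spatial.transform import Rotation as R
o=monitor.get_obs(); M=R.from_quat(o["eef_rot"]).as_matrix()
print("t",round(o["clock"],2),"tcp",o["tool_pos"].round(4),"yawx",round(np.degrees(np.arctan2(M[1,0],M[0,0])),1),"z",M[:,2].round(3),"op",round(o["opening"],4))
print("q",np.array(o["joint_pos"]).round(2),"F",np.round(o["force"],1),"T",np.round(o["torque"],2))
if len(sys.argv)>3:
    t=np.array([float(a) for a in sys.argv[1:4]]); print("delta tool cm",(M.T@(t-o["tool_pos"])*100).round(2))
    if len(sys.argv)>4: print("turn z",-(float(sys.argv[4])-np.degrees(np.arctan2(M[1,0],M[0,0]))))
    print("tilt to fix (rotvec tool deg)", np.degrees(np.cross([0,0,1],M.T@[0,0,-1.])).round(2))
E
python3 st.py .4925 -.2876 .10 -27
```

```text
clock: 1.35
tool_pos: [0.482, 0.1443, 0.2311]
eef_rot: [0.992, 0.128, 0.0, 0.001]
force: [-0.6, 0.2, 0.3]
opening: 0.0854
t 1.35 tcp [0.482  0.1443 0.2311] yawx 14.8 z [ 0.    -0.002 -1.   ] op 0.0854
q [-0.36  0.21  0.02  1.93 -0.    1.01 -0.08] F [-0.6  0.2  0.3] T [ 0.06 -0.01  0.07]
delta tool cm [-9.98 42.01 13.19]
turn z 41.759382309053436
tilt to fix (rotvec tool deg) [ 0.11  0.01 -0.  ]
```

```bash
python3 -m jog '[-1.7,7,0,0,0,7,1, -3.3,14,0,0,0,14,1, -5,21,1,0,0,21,1, -6.7,28,3,0,0,28,1, -8.3,35,5,0,0,35,1, -10,42,8,0,0,41.8,1, -10,42,10,0,0,41.8,1, -10,42,10,0,0,41.8,1, -10,42,10,0,0,41.8,1]';python3 st.py .4925 -.2876 .036 -27
python3 - <<'E'
from m import *
for n in ("scene","top"):
    p,d=optics.get_image(n); cv2.imwrite(f"pics/{n}1.png",p[:,:,::-1])
E
```

```text
clock: 2.48
tool_pos: [0.4932, -0.2814, 0.1302]
eef_rot: [0.973, -0.23, -0.001, -0.0]
force: [-0.0, 1.4, 1.2]
opening: 0.0853
t 2.48 tcp [ 0.4932 -0.2814  0.1302] yawx -26.6 z [-0.002  0.001 -1.   ] op 0.0853
q [ 0.2   0.46  0.34  1.87 -0.2   0.85  0.18] F [-0.   1.4  1.2] T [ 0.04 -0.   -0.04]
delta tool cm [0.24 0.59 9.42]
turn z 0.37966884367098785
tilt to fix (rotvec tool deg) [-0.01  0.15  0.  ]
```

View pics/scene1.png

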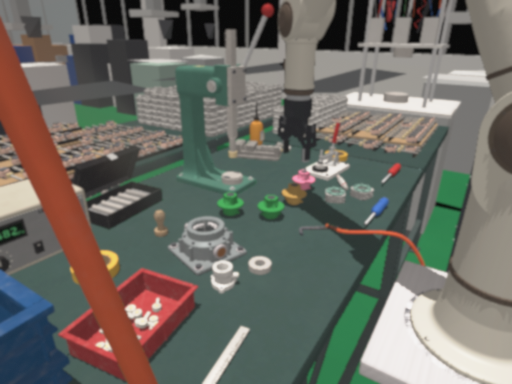

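View pics/top1.png

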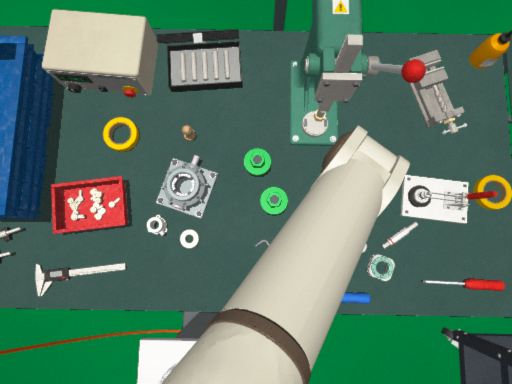

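```bash
python3 -m jog '[0,0,0,0,0,0,1,0,0,0,0,0,0,1]';python3 st.py .4925 -.2876 .036 -27
```

```text
clock: 2.82
tool_pos: [0.4947, -0.2807, 0.1321]
eef_rot: [0.973, -0.229, 0.001, -0.0]
force: [-0.5, 0.2, -0.4]
opening: 0.0855
t 2.83 tcp [ 0.4947 -0.2807  0.1321] yawx -26.4 z [ 0.001  0.    -1.   ] op 0.0855
q [ 0.2   0.46  0.34  1.87 -0.2   0.85  0.18] F [-0.5  0.2 -0.4] T [ 0.03 -0.    0.04]
delta tool cm [0.1  0.72 9.61]
turn z 0.5531335980672836
tilt to fix (rotvec tool deg) [-0.04 -0.07  0.  ]
```

```bash
python3 -m jog '[0.1,0.7,3,0,0,0.5,1, 0.1,0.7,6,0,0,0.5,1, 0.1,0.7,8,0,0,0.5,1,0.1,0.7,9.5,0,0,0.5,1,0.1,0.7,9.5,0,0,0.5,1,0.1,0.7,9.5,0,0,0.5,1]' 40;python3 st.py .4925 -.2876 .036 -27;python3 - <<'E'
from m import *
for n in ("scene","top"):
    p,d=optics.get_image(n); cv2.imwrite(f"pics/{n}2.png",p[:,:,::-1])
    if n=="scene": cv2.imwrite("pics/c5.png",cv2.resize(p[130:230,240:340,::-1],None,fx=6,fy=6,interpolation=cv2.INTER_CUBIC))
E
```

```text
clock: 3.58
tool_pos: [0.4922, -0.289, 0.037]
eef_rot: [0.972, -0.234, 0.001, 0.0]
force: [-0.1, -0.1, 1.1]
opening: 0.0855
t 3.58 tcp [ 0.4922 -0.289   0.037 ] yawx -27.1 z [ 0.001 -0.001 -1.   ] op 0.0855
q [ 0.26  0.61  0.29  1.9  -0.27  0.67  0.24] F [-0.1 -0.1  1.1] T [-0.   -0.03  0.  ]
delta tool cm [-0.04 -0.14  0.1 ]
turn z -0.06776871229347847
tilt to fix (rotvec tool deg) [-0.   -0.07  0.  ]
```

View pics/c5.png

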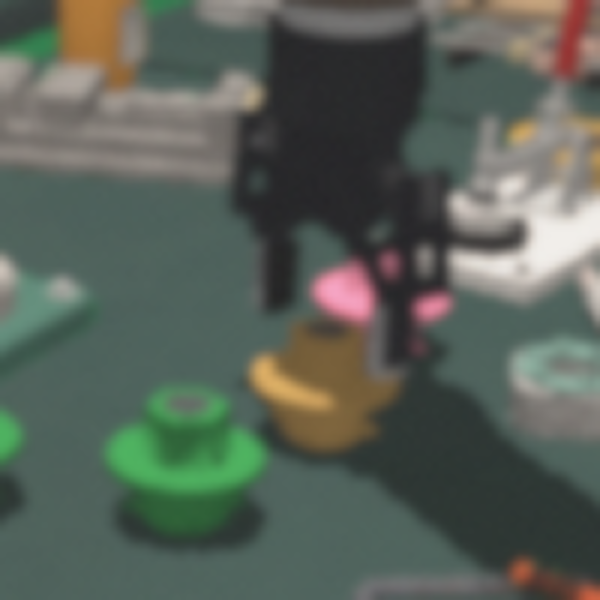

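The fingers are straddling the brass head at crop (335,350), with the flange clear beneath them, so I'm closing now.

```bash
python3 -m jog '[0,0,0,0,0,0,0.2, 0,0,0,0,0,0,-0.2,0,0,0,0,0,0,-1,0,0,0,0,0,0,-1,0,0,0,0,0,0,-1,0,0,0,0,0,0,-1]' 40;python3 st.py .4925 -.2876 .036 -27
```

```text
clock: 4.42
tool_pos: [0.4918, -0.2888, 0.0366]
eef_rot: [0.972, -0.234, 0.0, 0.0]
force: [-0.3, 0.8, 5.2]
opening: 0.0334
t 4.42 tcp [ 0.4918 -0.2888  0.0366] yawx -27.1 z [ 0. -0. -1.] op 0.0334
q [ 0.26  0.61  0.29  1.9  -0.27  0.67  0.24] F [-0.3  0.8  5.2] T [ 0.12  0.21 -0.02]
delta tool cm [ 0.01 -0.13  0.06]
turn z -0.07165826105542905
tilt to fix (rotvec tool deg) [-0.01 -0.03  0.  ]
```

```bash
python3 -m jog '[0,0,-1,0,0,0,-1, 0,0,-4,0,0,0,-1,0,0,-8,0,0,0,-1,0,0,-11.5,0,0,0,-1,0,0,-11.5,0,0,0,-1,0,0,-11.5,0,0,0,-1]' 80;python3 st.py .536 .056 .15 14;python3 - <<'E'
from m import *
print(ray("top",182.6,184.1,.07),ray("scene",205.2,223.6,.07))
t=cv2.imread("pics/top0.png")
cv2.imwrite("pics/c6.png",cv2.resize(t[160:210,158:208],None,fx=12,fy=12,interpolation=cv2.INTER_CUBIC))
s=cv2.imread("pics/scene0.png")
cv2.imwrite("pics/c7.png",cv2.resize(s[205:250,180:230],None,fx=12,fy=12,interpolation=cv2.INTER_CUBIC))
E
```

```text
clock: 5.18
tool_pos: [0.4906, -0.2879, 0.1501]
eef_rot: [0.972, -0.234, -0.001, -0.0]
force: [-0.1, 1.4, -3.1]
opening: 0.0325
t 5.17 tcp [ 0.4906 -0.2879  0.1501] yawx -27.1 z [-0.002  0.001 -1.   ] op 0.0325
q [ 0.2   0.44  0.36  1.85 -0.19  0.89  0.18] F [-0.1  1.4 -3.1] T [0.04 0.01 0.06]
delta tool cm [-11.6  -32.69   0.04]
turn z -41.05942297339526
tilt to fix (rotvec tool deg) [-0.01  0.12  0.  ]
[0.53679247 0.05478247 0.07      ] [0.54141761 0.05276103 0.07      ]
```

View pics/c6.png

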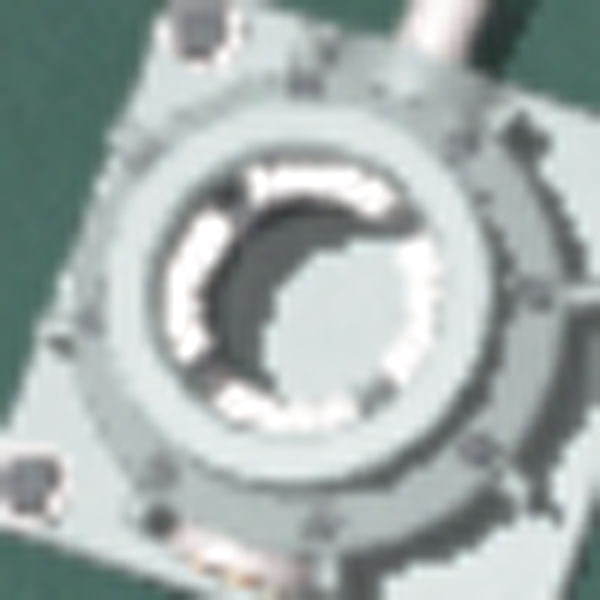

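View pics/c7.png

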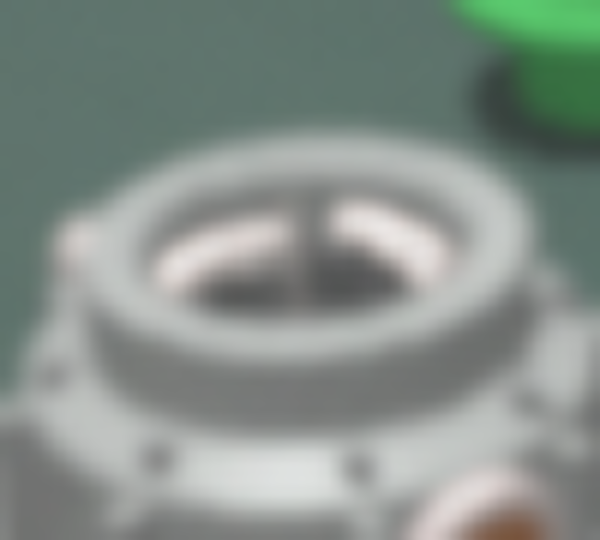

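```bash
python3 - <<'E'
from m import *
print(ray("top",182.7,183.8,.07),ray("scene",205.3,225.1,.07))
E
python3 -m jog '[-1.9,-5.4,0,0,0,-7,-1, -3.9,-10.9,0,0,0,-14,-1,-5.8,-16.3,0,0,0,-21,-1,-7.7,-21.8,0,0,0,-28,-1,-9.6,-27.2,0,0,0,-35,-1,-11.6,-32.7,0,0,0,-41,-1,-11.6,-32.7,0,0,0,-41,-1,-11.6,-32.7,0,0,0,-41,-1,-11.6,-32.7,0,0,0,-41,-1]';python3 st.py .5375 .0554 .15 14;python3 - <<'E'
from m import *
for n in ("scene","top"):
    p,d=optics.get_image(n); cv2.imwrite(f"pics/{n}3.png",p[:,:,::-1]);np.save(f"pics/{n}3.npy",d)
    if n=="scene": cv2.imwrite("pics/c8.png",cv2.resize(p[150:270,145:265,::-1],None,fx=5,fy=5,interpolation=cv2.INTER_CUBIC))
E
```

```text
[0.53755594 0.05456942 0.07      ] [0.53682086 0.0579052  0.07      ]
clock: 6.3
tool_pos: [0.5363, 0.0534, 0.1503]
eef_rot: [0.993, 0.12, -0.001, 0.0]
force: [0.5, -0.9, -3.0]
opening: 0.0319
t 6.3 tcp [0.5363 0.0534 0.1503] yawx 13.8 z [-0.002 -0.001 -1.   ] op 0.0319
q [-0.23  0.37  0.1   1.92 -0.05  0.86  0.13] F [ 0.5 -0.9 -3. ] T [-0.04  0.01  0.01]
delta tool cm [ 0.16 -0.16  0.03]
turn z -0.23301831631647651
tilt to fix (rotvec tool deg) [ 0.03  0.13 -0.  ]
```

View pics/c8.png

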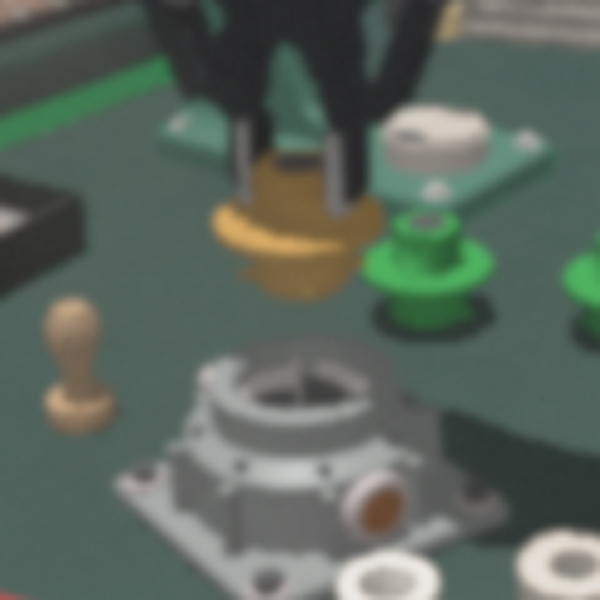

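View pics/top3.png

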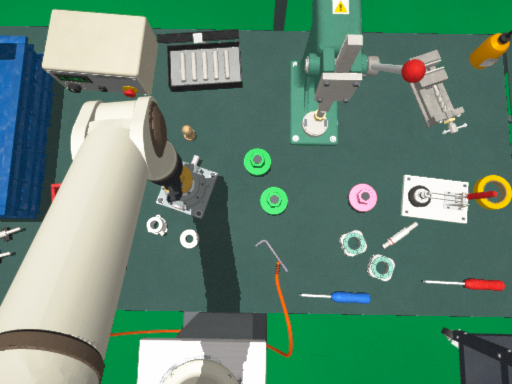

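Run:
```python
from m import *
for p in [(.5363,.0534,.1442),(.536,.0547,.1442),(.5375,.0554,.07)]: print(p,proj("scene",p).round(2), proj("scene",np.array(p)+[0,.001,0]).round(2))
# flange extents in image rows: brass mask
img=cv2.imread("pics/scene3.png"); hsv=cv2.cvtColor(img,cv2.COLOR_BGR2HSV)
m=cv2.inRange(hsv,(12,90,60),(30,255,255)); m[:175]=0;m[215:]=0;m[:,:180]=0;m[:,230:]=0
for v in range(186,206):
    u=np.where(m[v])[0]
    if len(u): print(v,u.min(),u.max(),(u.min()+u.max())/2)
```

```text
(0.5363, 0.0534, 0.1442) [205.13 193.6 ] [204.83 193.76]
(0.536, 0.0547, 0.1442) [204.84 193.84] [204.54 194.  ]
(0.5375, 0.0554, 0.07) [205.8  224.55] [205.5  224.74]
186 196 208 202.0
187 196 208 202.0
188 196 208 202.0
189 196 209 202.5
190 196 219 207.5
191 189 220 204.5
192 188 220 204.0
193 188 220 204.0
194 188 221 204.5
195 188 220 204.0
196 188 220 204.0
197 189 219 204.0
198 190 217 203.5
199 191 216 203.5
200 194 215 204.5
201 196 216 206.0
202 196 216 206.0
203 196 215 205.5
204 195 214 204.5
205 196 213 204.5
```

```bash
python3 -m jog '[0.16,-0.03,1,0,0,0,-1,0.16,-0.03,2.5,0,0,0,-1,0.16,-0.03,3.8,0,0,0,-1,0.16,-0.03,4.2,0,0,0,-1,0.16,-0.03,4.2,0,0,0,-1,0.16,-0.03,4.2,0,0,0,-1]';python3 st.py .5378 .0541 .10 14;python3 - <<'E'
from m import *
for n in ("scene",):
    p,d=optics.get_image(n); cv2.imwrite(f"pics/{n}4.png",p[:,:,::-1])
    cv2.imwrite("pics/c9.png",cv2.resize(p[180:255,170:245,::-1],None,fx=8,fy=8,interpolation=cv2.INTER_CUBIC))
E
```

```text
clock: 7.15
tool_pos: [0.539, 0.0561, 0.1096]
eef_rot: [0.993, 0.121, 0.0, -0.0]
force: [0.4, 0.5, -3.5]
opening: 0.0323
t 7.15 tcp [0.539  0.0561 0.1096] yawx 13.9 z [ 0.001  0.    -1.   ] op 0.0323
q [-0.23  0.43  0.09  1.94 -0.06  0.77  0.14] F [ 0.4  0.5 -3.5] T [-0.02  0.01  0.07]
delta tool cm [-0.16  0.16  0.96]
turn z -0.07005381231384078
tilt to fix (rotvec tool deg) [ 0.   -0.05  0.  ]
```

View pics/c9.png

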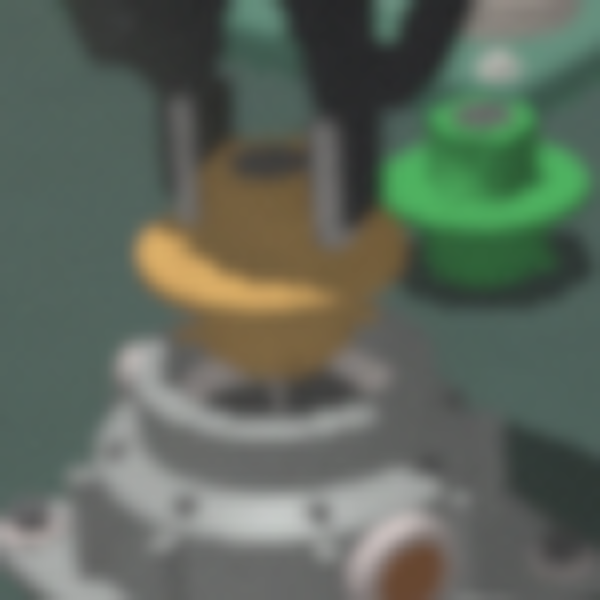

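```bash
python3 -m jog '[0,0,0,0,0,0,-1]' | sed -n 1,2p;  python3 -m jog '[0,0,0,0,0,0,-1]'| sed -n 1,4p; python3 -m jog '[0,0,0,0,0,0,-1]'| sed -n 1,4p
```

```text
clock: 7.32
tool_pos: [0.5389, 0.0561, 0.1097]
clock: 7.45
tool_pos: [0.5388, 0.0561, 0.1096]
eef_rot: [0.993, 0.121, 0.0, -0.0]
force: [0.4, 0.0, -3.5]
clock: 7.58
tool_pos: [0.5386, 0.056, 0.1094]
eef_rot: [0.993, 0.121, 0.0, -0.0]
force: [0.4, -0.1, -3.9]
```

```bash
python3 - <<'E'
from m import *
for p in [(.5383,.0573,.1033),(.5375,.0554,.1033),(.5375,.0554,.07)]: print(proj("scene",p))
E
python3 -m jog '[-0.12,0.16,0.1,0,0,0,-1,-0.12,0.16,0.3,0,0,0,-1,-0.12,0.16,0.4,0,0,0,-1,-0.12,0.16,0.5,0,0,0,-1,-0.12,0.16,0.5,0,0,0,-1]';python3 st.py .5378 .0541 .10 14
```

```text
[204.18899126 211.28028611]
[205.04516536 211.04062619]
[205.79880756 224.55435494]
clock: 8.2
tool_pos: [0.5377, 0.0542, 0.1042]
eef_rot: [0.993, 0.121, -0.0, -0.0]
force: [0.6, 1.0, -2.5]
opening: 0.0321
t 8.2 tcp [0.5377 0.0542 0.1042] yawx 13.9 z [-0.  0. -1.] op 0.0321
q [-0.23  0.44  0.09  1.94 -0.06  0.76  0.14] F [ 0.6  1.  -2.5] T [-0.01 -0.03 -0.01]
delta tool cm [0.   0.02 0.42]
turn z -0.06345650680028214
tilt to fix (rotvec tool deg) [-0.    0.01  0.  ]
```

```bash
python3 -m jog '[0,0,0.15,0,0,0,-1,0,0,0.3,0,0,0,-1,0,0,0.45,0,0,0,-1,0,0,0.6,0,0,0,-1,0,0,0.6,0,0,0,-1]';python3 st.py .5378 .0541 .10 14
```

```text
clock: 8.82
tool_pos: [0.5377, 0.0541, 0.0981]
eef_rot: [0.993, 0.121, -0.0, -0.0]
force: [-0.6, 0.4, -2.5]
opening: 0.0322
t 8.82 tcp [0.5377 0.0541 0.0981] yawx 13.9 z [-0. -0. -1.] op 0.0322
q [-0.22  0.45  0.09  1.95 -0.06  0.75  0.14] F [-0.6  0.4 -2.5] T [-0.    0.02  0.07]
delta tool cm [ 0.01  0.01 -0.19]
turn z -0.06806959345693464
tilt to fix (rotvec tool deg) [-0.    0.02  0.  ]
```

```bash
python3 -m jog '[0,0,0.1,0,0,0,-1,0,0,0.2,0,0,0,-1,0,0,0.3,0,0,0,-1,0,0,0.4,0,0,0,-1]'|sed -n 1,4p;  python3 -m jog '[0,0,0.1,0,0,0,-1,0,0,0.1,0,0,0,-1]'|sed -n 1,4p
```

```text
clock: 9.32
tool_pos: [0.5378, 0.0542, 0.0942]
eef_rot: [0.993, 0.121, -0.0, -0.0]
force: [-0.9, 0.2, -1.6]
clock: 9.57
tool_pos: [0.5379, 0.0542, 0.0939]
eef_rot: [0.993, 0.121, 0.0, -0.0]
force: [-1.9, 0.7, 5.1]
```

```bash
for i in 1 2; do python3 -m jog '[0,0,0,0,0,-4,-1,0,0,0,0,0,-8,-1,0,0,0,0,0,-12,-1]'>/dev/null; python3 st.py; done
```

```text
t 9.95 tcp [0.5378 0.0542 0.0931] yawx 26.1 z [ 0.  0. -1.] op 0.0323
q [-0.18  0.46  0.04  1.95 -0.03  0.74  0.33] F [-0.1  0.2 -2.4] T [-0.06 -0.01 -0.01]
t 10.32 tcp [0.5378 0.0541 0.093 ] yawx 38.1 z [-0.  0. -1.] op 0.0322
q [-0.14  0.46 -0.01  1.95  0.01  0.74  0.51] F [ 0.3  0.7 -2.9] T [ 0.03 -0.01  0.  ]
```

```bash
for i in 1 2 3; do python3 -m jog '[0,0,0.1,0,0,0,-1,0,0,0.2,0,0,0,-1]'>/dev/null; python3 st.py; done
```

```text
t 10.57 tcp [0.5378 0.0541 0.0911] yawx 37.9 z [-0.  0. -1.] op 0.0325
q [-0.14  0.46 -0.01  1.95  0.01  0.73  0.51] F [ 0.3  0.6 -2.9] T [ 0.05  0.01 -0.01]
t 10.82 tcp [0.538  0.0541 0.0898] yawx 37.9 z [ 0. -0. -1.] op 0.0322
q [-0.14  0.46 -0.01  1.95  0.01  0.73  0.51] F [-2.5  0.   8.2] T [-0.21  0.85  0.02]
t 11.07 tcp [0.5381 0.0541 0.0895] yawx 37.9 z [ 0. -0. -1.] op 0.0321
q [-0.14  0.46 -0.01  1.95  0.01  0.73  0.51] F [-7.2 -1.6 23.7] T [-0.32  2.14 -0.01]
```

```bash
python3 -m jog '[0,0,-0.15,0,0,0,-1,0,0,-0.15,0,0,0,-1]'>/dev/null; python3 st.py; for i in 1 2; do python3 -m jog '[0,0,0,0,0,-4,-1,0,0,0,0,0,-8,-1]'>/dev/null; python3 st.py; done
```

```text
t 11.32 tcp [0.538  0.0541 0.0897] yawx 37.9 z [ 0. -0. -1.] op 0.0324
q [-0.14  0.46 -0.01  1.95  0.01  0.73  0.51] F [-3.3 -0.2  7.9] T [-0.18  0.98  0.06]
t 11.57 tcp [0.5384 0.0551 0.09  ] yawx 46.0 z [ 0.001  0.001 -1.   ] op 0.0323
q [-0.12  0.46 -0.04  1.95  0.03  0.73  0.63] F [-4.3  1.3 10.8] T [ 0.27  0.98 -0.25]
t 11.82 tcp [0.5385 0.0552 0.0902] yawx 54.0 z [ 0.001  0.001 -1.   ] op 0.032
q [-0.09  0.46 -0.08  1.95  0.05  0.73  0.75] F [-3.8  1.4 11.6] T [ 0.29  1.02 -0.21]
```

```bash
for i in 1 2 3; do python3 -m jog '[0,0,0,0,0,-4,-1,0,0,0,0,0,-8,-1]'>/dev/null; python3 st.py; done
```

```text
t 12.07 tcp [0.5386 0.0553 0.0905] yawx 62.0 z [ 0.002  0.001 -1.   ] op 0.0321
q [-0.06  0.46 -0.11  1.94  0.07  0.74  0.87] F [-3.7  1.5 14.2] T [ 0.24  1.16 -0.25]
t 12.32 tcp [0.5387 0.0552 0.0907] yawx 70.0 z [ 0.002  0.001 -1.   ] op 0.0322
q [-0.04  0.47 -0.14  1.94  0.09  0.74  0.99] F [-4.6  1.1 15.9] T [ 0.17  1.32 -0.39]
t 12.57 tcp [0.5389 0.0552 0.091 ] yawx 78.0 z [ 0.002  0.001 -1.   ] op 0.0317
q [-0.01  0.47 -0.18  1.94  0.12  0.74  1.11] F [-5.5  1.6 17.6] T [ 0.1   1.43 -0.41]
```

```bash
for i in 1 2 ; do python3 -m jog '[0,0,-0.04,0,0,-4,-1,0,0,-0.04,0,0,-8,-1]'>/dev/null; python3 st.py; done
```

```text
t 12.82 tcp [0.5387 0.0547 0.091 ] yawx 86.0 z [ 0.002  0.    -1.   ] op 0.0321
q [ 0.02  0.47 -0.21  1.94  0.14  0.74  1.23] F [-4.5 -0.2 12.9] T [-0.21  0.92 -0.23]
t 13.07 tcp [0.5389 0.0552 0.09  ] yawx 94.1 z [ 0.003  0.002 -1.   ] op 0.032
q [ 0.04  0.47 -0.24  1.94  0.16  0.74  1.35] F [ 1.9  3.7 -1.4] T [ 0.91 -0.63 -0.08]
```

```bash
for i in 1 2 3; do python3 -m jog '[0,0,0.05,0,0,0,-1,0,0,0.1,0,0,0,-1]'>/dev/null; python3 st.py; done
```

```text
t 13.32 tcp [0.539  0.055  0.0889] yawx 93.9 z [ 0.002  0.001 -1.   ] op 0.0319
q [ 0.04  0.48 -0.24  1.94  0.16  0.74  1.35] F [ 4.   2.6 -0.8] T [ 0.74 -0.67 -0.12]
t 13.57 tcp [0.539  0.0549 0.088 ] yawx 93.9 z [ 0.002  0.001 -1.   ] op 0.0321
q [ 0.04  0.48 -0.24  1.94  0.16  0.74  1.35] F [ 4.   4.2 -0.1] T [ 1.01 -0.92 -0.11]
t 13.82 tcp [0.539  0.0549 0.0871] yawx 93.9 z [ 0.002  0.001 -1.   ] op 0.032
q [ 0.04  0.48 -0.24  1.94  0.16  0.74  1.35] F [ 4.1  2.8 -0. ] T [ 0.93 -0.85 -0.12]
```

```bash
python3 -m jog '[0.08,0.1,0.05,0,0,0,-1,0.08,0.1,0.1,0,0,0,-1]'>/dev/null; python3 st.py; for i in 1 2; do python3 -m jog '[0,0,0.05,0,0,0,-1,0,0,0.1,0,0,0,-1]'>/dev/null; python3 st.py; done
```

```text
t 14.07 tcp [0.539  0.0551 0.0856] yawx 93.9 z [ 0.  0. -1.] op 0.0322
q [ 0.04  0.48 -0.24  1.94  0.16  0.74  1.35] F [ 3.5  3.  -0.9] T [ 0.75 -0.79 -0.05]
t 14.32 tcp [0.539  0.0551 0.0846] yawx 93.9 z [ 0.  0. -1.] op 0.0321
q [ 0.04  0.48 -0.24  1.94  0.16  0.73  1.35] F [ 2.5  2.9 -1. ] T [ 0.77 -0.84 -0.11]
t 14.57 tcp [0.5391 0.0551 0.084 ] yawx 93.9 z [ 0.001  0.    -1.   ] op 0.0319
q [ 0.04  0.48 -0.24  1.94  0.16  0.73  1.35] F [3.  3.3 4.9] T [ 0.65 -0.52 -0.1 ]
```

```bash
python3 -m jog '[0.03,0.03,0.03,0,0,4,-1,0.03,0.03,0.07,0,0,8,-1,0.03,0.03,0.1,0,0,11,-1]'>/dev/null; python3 st.py; python3 -m jog '[0,0,0.03,0,0,4,-1,0,0,0.07,0,0,8,-1,-0.02,0,0.1,0,0,11,-1]'>/dev/null; python3 st.py
```

```text
t 14.95 tcp [0.5394 0.0547 0.0831] yawx 82.8 z [ 0.001 -0.001 -1.   ] op 0.0322
q [ 0.    0.48 -0.19  1.94  0.13  0.73  1.18] F [2.2 0.7 3.7] T [ 0.28 -0.51  0.06]
t 15.32 tcp [0.5392 0.0544 0.0821] yawx 71.8 z [ 0.    -0.001 -1.   ] op 0.0325
q [-0.03  0.48 -0.14  1.94  0.1   0.72  1.01] F [3.1 1.  4. ] T [ 0.19 -0.42  0.1 ]
```

Threading in smoothly, 1 mm for every 11° with about 6 N of pressure. Continuing.

```bash
for i in 1 2; do python3 -m jog '[0,0,0.03,0,0,4,-1,0,0,0.07,0,0,8,-1,-0.01,0,0.1,0,0,11,-1]'>/dev/null; python3 st.py;done
```

```text
t 15.7 tcp [0.539  0.0542 0.081 ] yawx 60.8 z [-0.    -0.001 -1.   ] op 0.0325
q [-0.07  0.48 -0.1   1.95  0.07  0.72  0.85] F [2.7 1.9 4.2] T [ 0.17 -0.39  0.12]
t 16.07 tcp [0.5388 0.0539 0.0801] yawx 49.8 z [-0.    -0.001 -1.   ] op 0.0322
q [-0.11  0.48 -0.05  1.95  0.04  0.72  0.69] F [2.3 0.7 5.7] T [ 0.14 -0.25  0.07]
```

```bash
for i in 1 2 3; do python3 -m jog '[0,0,0.03,0,0,3,-1,0,0,0.05,0,0,5.5,-1]'>/dev/null; python3 st.py;done
```

```text
t 16.32 tcp [0.5387 0.0538 0.0796] yawx 44.3 z [-0.001 -0.001 -1.   ] op 0.0322
q [-0.13  0.48 -0.03  1.95  0.02  0.71  0.61] F [ 1.5 -0.3  5.5] T [ 0.04 -0.26  0.1 ]
t 16.57 tcp [0.5386 0.0538 0.0791] yawx 38.8 z [-0.001 -0.001 -1.   ] op 0.032
q [-0.15  0.48 -0.    1.95  0.01  0.71  0.52] F [1.4 0.1 5.5] T [ 0.   -0.25  0.11]
t 16.82 tcp [0.5391 0.0538 0.0789] yawx 33.3 z [ 0.    -0.001 -1.   ] op 0.0321
q [-0.16  0.48  0.02  1.95 -0.01  0.71  0.44] F [ 2.  -0.9  7.6] T [-0.07 -0.18  0.25]
```

```bash
for i in 1 2; do python3 -m jog '[0,0,0.02,0,0,2,-1,0,0,0.03,0,0,4,-1]'>/dev/null; python3 st.py;done
python3 - <<'E'
from m import *
p,d=optics.get_image("scene")
cv2.imwrite("pics/c10.png",cv2.resize(p[180:255,170:245,::-1],None,fx=8,fy=8,interpolation=cv2.INTER_CUBIC))
E
```

```text
t 17.07 tcp [0.5394 0.0538 0.0789] yawx 29.4 z [ 0.001 -0.001 -1.   ] op 0.0325
q [-0.18  0.48  0.04  1.95 -0.02  0.71  0.38] F [ 1.6 -0.   9.5] T [-0.05 -0.07  0.27]
t 17.32 tcp [0.5395 0.0539 0.0788] yawx 25.4 z [ 0.001 -0.001 -1.   ] op 0.0324
q [-0.19  0.48  0.05  1.95 -0.04  0.71  0.32] F [ 1.4  0.8 11.1] T [-0.11  0.14  0.3 ]
```

View pics/c10.png

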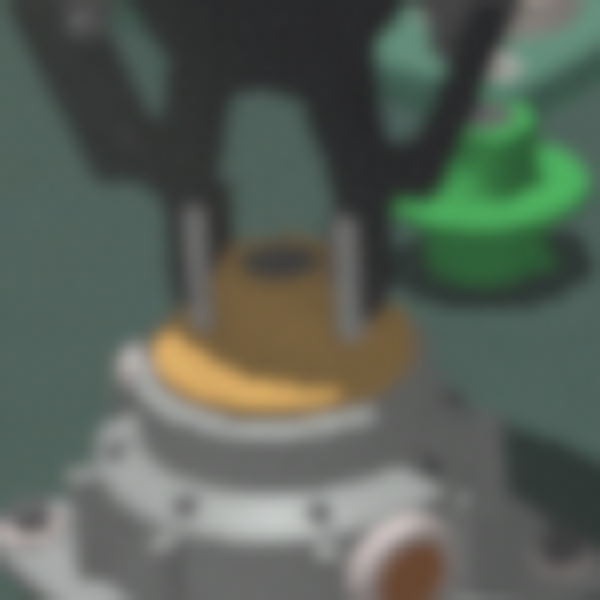

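Turning further no longer lowers the plug, and the picture shows the flange (crop 150–415, ~400) resting on the rim all the way across. I'll relax the pressure and release.

```bash
python3 -m jog '[0,0,-0.08,0,0,0,-1,0,0,-0.08,0,0,0,-1]' 20 >/dev/null; python3 st.py; python3 -m jog '[0,0,0,0,0,0,-0.1,0,0,0,0,0,0,0.1,0,0,0,0,0,0,0.4,0,0,0,0,0,0,0.7,0,0,0,0,0,0,1,0,0,0,0,0,0,1,0,0,0,0,0,0,1]'>/dev/null; python3 st.py
```

```text
t 17.62 tcp [0.539  0.054  0.0789] yawx 25.4 z [ 0.    -0.001 -1.   ] op 0.0321
q [-0.19  0.48  0.05  1.95 -0.04  0.71  0.32] F [ 1.6 -0.6  7. ] T [-0.24 -0.16  0.03]
t 18.5 tcp [0.5389 0.055  0.0783] yawx 25.4 z [-0.  0. -1.] op 0.0854
q [-0.19  0.48  0.05  1.95 -0.04  0.71  0.32] F [-0.2  1.4 -0.5] T [ 0.03  0.01 -0.03]
```

Released. I'll lift straight up, move aside toward the base, and inspect.

```bash
python3 -m jog '[0,0,-2,0,0,0,1,0,0,-6,0,0,0,1,0,0,-11,0,0,0,1,-4,8,-13,0,0,0,1,-6,14,-13,0,0,0,1,-8,20,-13,0,0,0,1,-8,25,-13,0,0,0,1,-8,25,-13,0,0,0,1,-8,25,-13,0,0,0,1,-8,25,-13,0,0,0,1]'>/dev/null; python3 st.py
python3 - <<'E'
from m import *
for n in ("scene","top"):
    p,d=optics.get_image(n); cv2.imwrite(f"pics/{n}5.png",p[:,:,::-1]);np.save(f"pics/{n}5.npy",d)
    if n=="scene": cv2.imwrite("pics/c11.png",cv2.resize(p[180:255,170:245,::-1],None,fx=8,fy=8,interpolation=cv2.INTER_CUBIC))
P=cloud("top",d); q=P[140:215,145:225].reshape(-1,3); q=q[np.hypot(q[:,0]-.5375,q[:,1]-.0555)<.06]
f=q[(q[:,2]>.070)&(q[:,2]<.085)]; h=q[(q[:,2]>.093)]
print("flange z",np.percentile(f[:,2],[10,50,90]),"head",np.median(h[:,2]),len(f),len(h))
f=f[f[:,2]>.0725]; A=np.c_[f[:,:2]-f[:,:2].mean(0),np.ones(len(f))]; print("plane",np.linalg.lstsq(A,f[:,2],rcond=None)[0], (f.min(0)+f.max(0))/2,np.ptp(f,axis=0))
E
```

```text
t 19.75 tcp [ 0.5739 -0.2025  0.2079] yawx 25.6 z [-0.001  0.002 -1.   ] op 0.0852
q [ 0.16  0.42  0.17  1.7  -0.08  1.03  0.81] F [-0.6 -0.  -0.9] T [ 0.03  0.01 -0.03]
flange z [0.07115399 0.07412831 0.07658092] head 0.09839294908368551 518 169
plane [-0.00405538 -0.00979099  0.07487537] [0.53774053 0.05775152 0.07828055] [0.07295748 0.07506564 0.01156081]
```

View pics/c11.png

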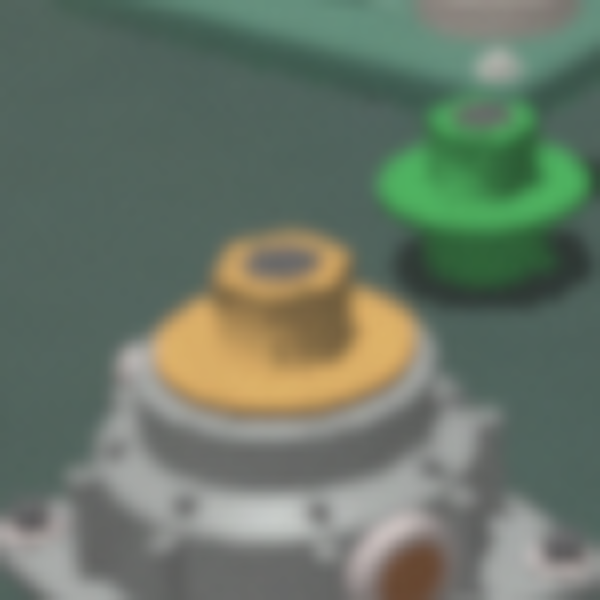

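View pics/top5.png

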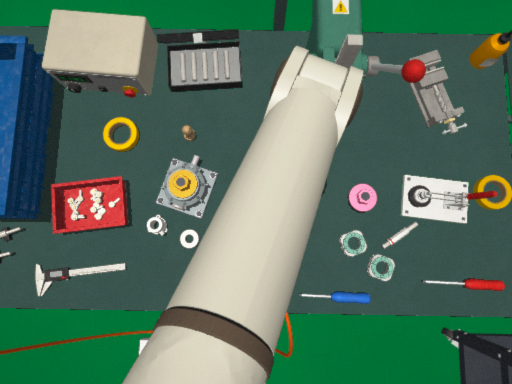

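```bash
python3 -m jog '[-3.4,-4.4,-1,0,0,0,1,-6.8,-8.8,-2,0,0,0,1,-6.8,-8.8,-2,0,0,0,1,-6.8,-8.8,-2,0,0,0,1,-6.8,-8.8,-2,0,0,0,1,-6.8,-8.8,-2,0,0,0,1]'>/dev/null; python3 st.py
python3 - <<'E'
from m import *
p,d=optics.get_image("scene"); cv2.imwrite("pics/scene6.png",p[:,:,::-1])
E
```

```text
t 20.6 tcp [ 0.4756 -0.1552  0.2281] yawx 25.4 z [-0. -0. -1.] op 0.0854
q [ 0.11  0.21  0.17  1.94 -0.04  1.    0.74] F [-0.2 -1.1 -0.7] T [-0.02  0.02 -0.  ]
```

View pics/scene6.png

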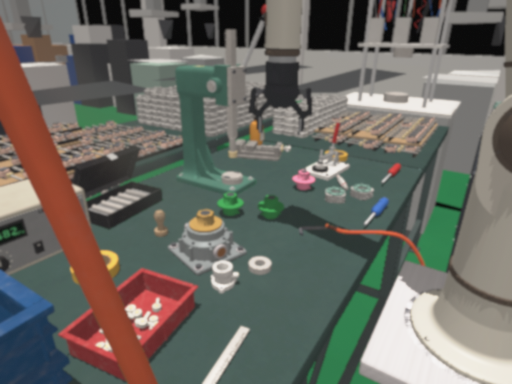

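The plug is seated on the housing at (207,220). The arm hangs free of the bench and the press. The stamp (160,222), casting (224,272) and ring (260,265) are where they were.

```bash
python3 -c "
from station import finish_job; print(finish_job())"
```

```text
the job is handed in; nothing more can be done
None
```

The brass plug is screwed into the housing with its flange flush on the rim, released, and the job is handed in. It took about 21 s of the 67 s allowed, and no verdict is reported.

**What I did:**
- I gripped the brass plug by its head and set it in the port.
- I turned it back about 80° under light pressure until it dropped into the true thread start, about 5 mm above the rim.
- I then turned it forward about 69°. It stopped going down at about 60°, and the last 8° lowered it no further.

**Last checks:**
- **Seating:** Arm height put the flange underside at about 70.3 mm, against 70 mm for the rim. The depth image put the flange's top face at 74–75 mm, where flush would be 75 mm. The fitted flange tilt was about 0.01 rad.
- **Centring:** The last depth reading put the plug about 2 mm off centre in y. The calibration is only good to about 2 mm.
- **Pressing force:** The highest force I read at the wrist was about 24 N upward (about 26 N with the plug's weight added), from pressing a bit too far while feeling for the thread. The 60 N limit applies between plug and housing, which I could not read directly.
- **Surroundings:** The ring, casting and stamp look unmoved, and the arm was hanging clear of everything at the end.

**What disagreed:** The forward turn was more than the 50–59° expected. That fits the deliberate overturn and some possible slip of the head in the grip.

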